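Hook out the ammonite tray

ROBOT

A 7-joint arm with a two-finger parallel gripper is mounted at the origin on the work surface. World frame = base frame: x ahead of the robot, y to its left, z up, the work surface at z = 0. Lengths are in m, angles in rad, forces in N, time in s.
With the tool pointing down it reaches from about 0.425 to 0.925 m from the base axis. Payload 6.8 kg.
Tool frame: the origin (TCP) lies between the finger pads; the fingertips stand 14 mm ahead of it and the grasp point (between the pads) lies 5 mm behind it; z points along the fingers, y is the line along which they close (so a half turn about z gives the same grasp; the last joint's range is limited). The gripper opens to 85 mm and grips with 20 to 120 N. Pads are 22 mm wide; open, the fingers measure 114 mm over their backs; the gripper's body (76 mm by 85 mm) begins 54 mm behind the grasp point. The pads swing forward as they close: fully open they stand 13 mm farther back than shut.
Start: joints at [-1.382, 0.477, 0.022, 1.555, -0.011, 1.109, -0.083], TCP at [0.197, 0.646, 0.245] pointing down, gripper open.
Joint ranges: [-2.96, 2.96], [-0.34, 2.1], [-1.41, 1.46], [0.24, 2.44], [-1.37, 4.51], [0.17, 1.92], [-2.96, 2.96]. Speed limits (rad/s): [2.39, 2.39, 3.14, 3.14, 3.14, 3.14, 3.14].

INTERFACE

Orientations are given as a rotation vector (axis times angle).
In Python, from bench import r, imaging gives the robot as it stands.
- The arm moves only by the tool apply_moves, never from a script. Its argument "moves" is a list of rows, each a list of 2 entries, a list of its own where there are three numbers: the shift along the tool's x, y, z in cm, then the turn about the tool's z in rad. In form: [[[tx, ty, tz], roll], ...]. A call has 1 to 10 rows; each row is the pose to reach, as a shift and turn from the pose commanded when the call began, along the tool's axes at that moment; what a row does not reach only later rows make up. A row lasts 1/12 s, in which the tool goes at most 41.7 mm and 7.16 degrees, less where a joint would pass 70% of its speed; a pose out of reach is approached as far as the arm can. A call with a gripper value outside its range is refused whole. "claw" is the opening, from 0 (shut) to 1 (fully open), set as the call begins (left out, the last holds). The fingers move at their own pace and stop on an object; "grip_force" is the grip in N (left out, the last holds). Time passes only in rows, so rows that repeat a pose let the fingers close. It gives the time, the measured TCP pose, the force and the opening at its end, in the units of the state.
- r.get_obs(): the state, without advancing time (a new reading comes with each control period).
- imaging.grab_frame(name): name is "scene" or "top"; returns a dict with "frame" (400x640x3 uint8, blue, green, red), "intrinsics" (3x3 intrinsics, pixels), "k1" (the pictures are not rectified: a ray, as slopes to the right and down, at radius r is drawn at 1 + k1 r^2 times it, then the intrinsics apply), "T" (4x4, takes a point from camera to world coordinates). Camera axes: x right, y up, looking along -z (the intrinsics and any distortion apply to the point x, -y, -z); pixel columns grow to the right and rows downward; lengths in m; the calibration is good to about 2 mm. A picture is of the moment at which its call begins. There is no depth.
- r.hand_in(): hands the job in, once; it reports no verdict.
The state is a dict: "clock": time; "joints": joint angles; "qvel": joint speeds; "tau": joint torques, N m; "tcp_pos": TCP position; "orientation": TCP orientation; "contact_force": force on the tool from outside, world axes, zero at the start; "moment": the same for the moment, N m; "grip_width": finger opening in m.
Only numpy, scipy, OpenCV 4.12 (cv2) and the standard library are available. Lean on these libraries where they do the work, as an engineer would, in place of code of your own. Each camera call takes 0.05 s, during which the arm holds its last target. There are 200 camera calls.

TASK

Take the yellow-handled hook from its rest, catch the red pull ring of the tray in the low rack with it, and drag that tray out until the whole of its box lies on the grey mat in front of the rack, with the fossil still in it. Then unhook and lay the hook back down in its rest as it was. Do not touch the tray with the gripper, and leave everything else where it stands, the black-ringed tray included.

Things in the scene. Friction and masses are not known exactly. Their poses are not given: they have to be found in the camera images.
- hook_grip (a point): Centre of the hook's handle, its grasp point, near the balance point. The handle is a yellow bar 120 mm long (x), 24 mm wide (y), 28 mm high (z); x points along the hook to its steel end, z up. At the start the hook lies in its rest, prong down.
- hook: The whole hook, 0.16 kg; origin 14 mm below hook_grip, at the handle's underside. A steel rod 9 mm thick leaves the handle's front at the height of its centre, runs level along +x and turns straight down 135 mm ahead of hook_grip: this prong reaches about 45 mm below the handle's centre line, its last 5 mm curling back 5 mm towards the handle, so ease it back off the ring's bar before lifting.
- hook_tip (a point): Lowest point of the hook's prong: 133.5 mm ahead (x) of hook_grip and 45.5 mm below it. The straight shank above it stands 135 mm ahead of hook_grip.
- rest_seat (a point): Where hook_grip lies when the hook is in its rest, 54 mm above the table; x points as the hook's x must (to the rod end), z up.
- rest: Fixed plywood hook rest, origin on the table under rest_seat, axes the same. Base plate 170 x 64 x 8 mm and two saddles 60 mm wide. Rear saddle at x -46 to -32 mm holds the handle in a slot 36 mm wide, floor 40 mm and cheeks 54 mm above the table; front saddle at x 80 to 92 mm holds the rod in a slot 26 mm wide, floor 49.5, cheeks 63.5 mm. Between them is room for the fingers beside the handle.
- red_tray_box (a point): Centre of the box of the tray to pull out, 22.5 mm above its underside. Dark wooden open box 140 mm (x) by 100 mm (y) by 45 mm high, 0.45 to 0.85 kg with its fossil, standing on the table in either of the rack's two bays. Its x points into the rack; the red ring is on its -x front.
- red_tray_ring (a point): Centre of the red pull ring, 94 mm in front (-x) of the tray's centre and 25 mm above the table. Rigidly fixed and level, opening faces straight up: inner diameter 36 mm, outer 48 mm, bar 6 mm thick. It sticks out in front of the rack, its opening clear of the roof. Axes as the tray's.
- red_tray: The same red-ringed tray; origin at the centre of its underside.
- ammonite: Brown spiral fossil disc, 72 mm across, 24 mm high, lying loose on the floor of the red-ringed tray (origin: centre of its underside).
- rack: Fixed low wooden rack 170 mm deep (x), 268 wide (y), 102 high; origin: centre of its underside. Open front at -x: trays come out along -x. Two bays 116 mm wide, centred at y = +64 and -64 mm, 8 mm play beside a tray; no floor, the trays slide on the table. Roof underside 90 mm above the table. A plaster lump, jar and cardboard box stand fixed on the roof, up to 70 mm above it.
- mat (a point): Centre of the thin grey mat in front of the rack, at table height, 200 mm in front (-x) of the rack's origin: 220 mm in x, 300 mm in y; axes as the rack's. It is flat and does not hinder sliding.
- black_tray: The other tray, of the same size, with a black ring and pale bones, in the rack's other bay (origin: centre of its underside). To be left alone.
- jar: Amber jar with white lid, 60 mm across, 85 mm high, standing at the far side of the table. Leave alone. Origin: underside.
- glue: White bottle with red cap, 44 mm across, 130 mm high, standing at the far side. Leave alone. Origin: underside.
- bone_box: Small open cardboard box with a bone, 100 x 80 x 35 mm, at the far side. Leave alone. Origin: underside.
- lid: Loose red screw cap, 40 mm across, 16 mm high, on the table between the rest and the mat, on the robot side. Leave alone. Origin: underside.

How it is judged:
By the outcome, as a careful person would: the job done as asked, in the order asked, and still so for the second after the job is handed in, with the robot touching nothing.
It also fails if it takes over 51 s, if anything falls off the work surface, if the arm or the gripper's body presses on something with over 40 N, if the wrist force passes 120 N, or if a joint passes its speed limit or range.

## Working session

There is one attempt and no reset: what is moved stays moved. The work goes in short steps, Python scripts to look and compute and a tool call to move; the robot and the scene stay as the last step left them, time stands still between calls to the robot, and variables do not carry over. Pictures are saved under pics/ and viewed, on a budget of 10 in all, crops included, one or two more only if the job needs it, and the job is handed in when it is done.

Besides the shell and the picture viewer there is one more tool, called after ">>>" by a JSON object that holds its "op" and its "data", one argument or row to a line. apply_moves: Moves the arm, as the interface text tells. Its arguments: {"type":"object","properties":{"moves":{"type":"array","items":{"type":"array"}},"claw":{"type":"number"},"grip_force":{"type":"number"}},"required":["moves"]}

```bash
mkdir -p pics; ls; cat > h.py <<'E'
import numpy as np, cv2
from bench import r, imaging
from scipy.spatial.transform import Rotation as R
def grab(n,fn=None):
    f=imaging.grab_frame(n)
    if fn: cv2.imwrite('pics/'+fn,f['frame'])
    return f
def ray(f,u,v):
    K=np.array(f['intrinsics']);T=np.array(f['T']);k=f['k1']
    d=np.array([(u-K[0,2])/K[0,0],(v-K[1,2])/K[1,1]]);s=d.copy()
    for _ in range(30): s=d/(1+k*(s@s))
    return T[:3,3],T[:3,:3]@np.array([s[0],-s[1],-1])
def atz(f,u,v,z):
    o,d=ray(f,u,v);return o+d*(z-o[2])/d[2]
def proj(f,p):
    K=np.array(f['intrinsics']);T=np.array(f['T'])
    c=T[:3,:3].T@(np.array(p)-T[:3,3]);s=np.array([c[0],-c[1]])/-c[2]
    s=s*(1+f['k1']*(s@s));return np.array([K[0,0]*s[0]+K[0,2],K[1,1]*s[1]+K[1,2]])
def tool(): 
    o=r.get_obs();return np.array(o['tcp_pos']),R.from_rotvec(o['orientation']).as_matrix(),o
E
python3 - <<'E'
from h import *
np.set_printoptions(precision=4,suppress=True)
for n in('scene','top'):
    f=grab(n,n+'0.png');print(n,f['intrinsics'],f['k1'],f['T'])
p,M,o=tool();print(o);print(M)
E
```

```text
pics
scene [[368.3696   0.     315.7205]
 [  0.     368.3696 202.0025]
 [  0.       0.       1.    ]] -0.015165102899424973 [[ 0.8121 -0.4728  0.342   0.8546]
 [ 0.5834  0.6468 -0.4912 -0.4258]
 [ 0.011   0.5984  0.8011  0.6861]
 [ 0.      0.      0.      1.    ]]
top [[418.5263   0.     317.0206]
 [  0.     418.5263 201.608 ]
 [  0.       0.       1.    ]] -0.0198445945818216 [[-0.0195  0.9958 -0.0898  0.5062]
 [-0.9997 -0.0182  0.0152 -0.0264]
 [ 0.0135  0.0901  0.9958  1.199 ]
 [ 0.      0.      0.      1.    ]]
{'clock': 0.1, 'joints': array([-1.3821,  0.4777,  0.0224,  1.5563, -0.0115,  1.1093, -0.0831]), 'qvel': array([ 0.0009, -0.0016,  0.0012, -0.0033, -0.0005,  0.0009, -0.0013]), 'tau': array([  0.0048, -59.7755,   1.6144, -28.1952,   0.0129,   0.005 ,
         0.    ]), 'tcp_pos': array([0.1973, 0.645 , 0.2445]), 'orientation': array([-0.4645, -3.107 ,  0.0025]), 'contact_force': array([-0.2684, -0.2709,  0.2057]), 'moment': array([0.0521, 0.0042, 0.0034]), 'grip_width': 0.08531946897182777}
[[-0.9563  0.2925 -0.0003]
 [ 0.2925  0.9563 -0.0016]
 [-0.0001 -0.0016 -1.    ]]
```

View pics/scene0.png

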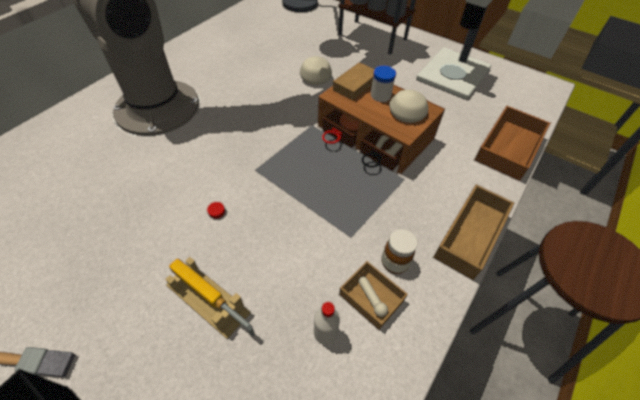

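View pics/top0.png

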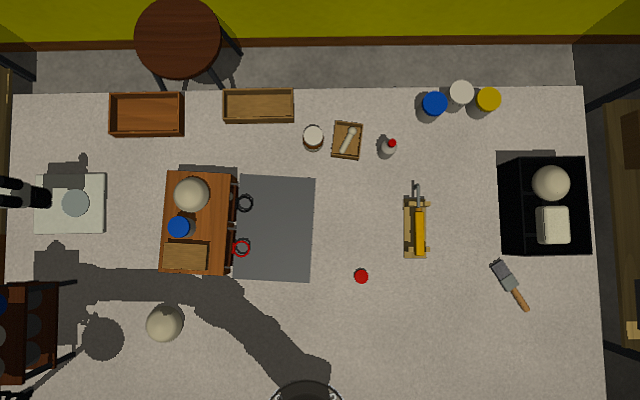

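```bash
cat > m.py <<'E'
from h import *
from scipy.optimize import least_squares
np.set_printoptions(precision=4,suppress=True)
F={n:grab(n) for n in('top','scene')}
def blob(f,lo,hi,near,minA=15,rad=60):
    h=cv2.cvtColor(f['frame'],cv2.COLOR_BGR2HSV);m=cv2.inRange(h,lo,hi)
    yy,xx=np.indices(m.shape);m[np.hypot(xx-near[0],yy-near[1])>rad]=0
    return m
def mom(m):
    M=cv2.moments(m,True);c=np.array([M['m10'],M['m01']])/M['m00']
    return c,0.5*np.arctan2(2*M['mu11'],M['mu20']-M['mu02']),M['m00']
def hullmom(f,P):
    q=np.array([proj(f,p) for p in P]);h=cv2.convexHull((q*1).astype(np.float32))
    M=cv2.moments(h);c=np.array([M['m10'],M['m01']])/M['m00']
    return c,0.5*np.arctan2(2*M['mu11'],M['mu20']-M['mu02']),M['m00']
def handle(F,near,z=.054,names=('top','scene'),x0=(.43,-.26,0)):
    obs={n:mom(blob(F[n],(18,120,60),(32,255,255),near[n],rad=45)) for n in names}
    B=np.array([[a,b,c] for a in(-.06,.06) for b in(-.012,.012) for c in(-.014,.014)])
    def res(p):
        c,s=np.cos(p[2]),np.sin(p[2]);P=B@np.array([[c,s,0],[-s,c,0],[0,0,1]])+[p[0],p[1],z];o=[]
        for n in names:
            a=hullmom(F[n],P);b=obs[n];o+=list(a[0]-b[0])+[20*np.sin(a[1]-b[1])]
        return o
    s=least_squares(res,x0,x_scale=[.01,.01,.1]);return s.x,s.fun,{n:obs[n][2] for n in names}
def ring(F,near,x0,z=.025,names=('top','scene')):
    obs=[]
    for n in names:
        f=F[n];h=cv2.cvtColor(f['frame'],cv2.COLOR_BGR2HSV);m=cv2.inRange(h,(0,170,70),(6,255,255))|cv2.inRange(h,(172,150,70),(180,255,255))
        yy,xx=np.indices(m.shape);m[np.hypot(xx-near[n][0],yy-near[n][1])>16]=0
        pts=cv2.findNonZero(m)[:,0].astype(float);obs.append((n,pts))
    t=np.linspace(0,2*np.pi,40)
    # radial residuals in the ring plane
    def res(p):
        o=[]
        for (n,pts),W in zip(obs,Ws): o+=list(np.hypot(*(W[:,:2]-p[:2]).T)-.021)
        return o
    Ws=[np.array([atz(F[n],u,v,z) for u,v in pts]) for n,pts in obs]
    s=least_squares(res,x0,loss='soft_l1',f_scale=.003);
    each=[least_squares(lambda p:np.hypot(*(W[:,:2]-p).T)-.021,s.x,loss='soft_l1',f_scale=.003).x for W in Ws]
    return s.x,each,[len(a[1]) for a in obs]
E
python3 - <<'E'
from m import *
print('handle both',handle(F,{'top':(420,232),'scene':(197,283)}))
for n in('top','scene'):print(n,handle(F,{'top':(420,232),'scene':(197,283)},names=(n,)))
x0=atz(F['top'],241,247,.025)[:2];print('ring',ring(F,{'top':(241,247),'scene':(332,136)},x0))
print('blackring',atz(F['top'],246,203,.025),atz(F['scene'],372,161,.025))
# mat
for n,near in(('top',(275,228)),('scene',(330,180))):
    h=cv2.cvtColor(F[n]['frame'],cv2.COLOR_BGR2HSV)
    m=cv2.inRange(h,(0,0,60),(180,40,118)); 
    k,l,st,c=cv2.connectedComponentsWithStats(m);i=l[near[1],near[0]]
    q=cv2.approxPolyDP(max(cv2.findContours((l==i).astype(np.uint8),0,2)[0],key=cv2.contourArea),8,True)[:,0]
    print(n,st[i],[(tuple(map(int,a)),atz(F[n],*a,0)[:2].round(3)) for a in q])
for (u,v) in [(239,174),(315,178),(309,282),(233,278)]:print('mat top',atz(F['top'],u,v,0))
for (u,v) in [(315,127),(257,170),(351,233),(404,178)]:print('mat scene',atz(F['scene'],u,v,0))
for (u,v) in [(414,183),(417,210),(420,255)]:print('rod',atz(F['top'],u,v,.058))
print('lid',atz(F['top'],361,276,.016))
s=[cv2.resize(F['top']['frame'][165:290,150:330],None,fx=4,fy=4)[:, :],cv2.resize(F['top']['frame'][165:290,385:450],None,fx=4,fy=4)]
a=np.hstack(s);cv2.imwrite('pics/c1.png',cv2.resize(a,(800,int(a.shape[0]*800/a.shape[1]))))
E
```

```text
handle both (array([ 0.4948, -0.3145,  0.0626]), array([  1.603 ,  12.5159,  -1.5747,  -7.6038, -10.1311,  -2.3618]), {'top': 969.0, 'scene': 1284.0})
top (array([ 0.5287, -0.3122,  0.    ]), array([ 0.2483, -0.0458, -0.314 ]), {'top': 969.0})
scene (array([ 0.5253, -0.3211, -0.0014]), array([ 1.3208,  1.738 , -0.7973]), {'scene': 1284.0})
ring (array([0.4827, 0.174 ]), [array([0.4853, 0.1712]), array([0.48  , 0.1771])], [116, 124])
blackring [0.6118 0.1554 0.025 ] [0.6106 0.1628 0.025 ]
top [   33   173   298   214 19691] [((315, 178), array([ 0.683, -0.04 ])), ((240, 173), array([0.701, 0.176])), ((231, 183), array([0.673, 0.202])), ((253, 198), array([0.628, 0.139])), ((228, 228), array([0.543, 0.211])), ((251, 245), array([0.494, 0.146])), ((234, 254), array([0.469, 0.194])), ((231, 280), array([0.396, 0.203])), ((108, 273), array([0.422, 0.551])), ((56, 241), array([0.515, 0.702])), ((34, 251), array([0.488, 0.764])), ((36, 279), array([0.409, 0.755])), ((79, 279), array([0.407, 0.633])), ((60, 287), array([0.385, 0.686])), ((58, 345), array([0.225, 0.687])), ((75, 342), array([
[... 1084 characters left out ...]
])), ((191, 97), array([0.04 , 0.092])), ((198, 109), array([0.096, 0.066])), ((180, 127), array([ 0.113, -0.016])), ((139, 134), array([ 0.045, -0.1  ])), ((179, 143), array([ 0.158, -0.06 ])), ((309, 125), array([0.392, 0.199])), ((257, 171), array([ 0.388, -0.013])), ((349, 235), array([ 0.673, -0.035]))]
mat top [0.6985 0.1792 0.    ]
mat top [ 0.683  -0.0402  0.    ]
mat top [ 0.3864 -0.0175  0.    ]
mat top [0.4019 0.1971 0.    ]
mat scene [0.4102 0.2024 0.    ]
mat scene [ 0.3862 -0.0106  0.    ]
mat scene [ 0.6736 -0.0283 -0.    ]
mat scene [ 0.6938  0.1825 -0.    ]
rod [ 0.6558 -0.3125  0.058 ]
rod [ 0.5809 -0.3177  0.058 ]
rod [ 0.4582 -0.321   0.058 ]
lid [ 0.4015 -0.1635  0.016 ]
```

View pics/c1.png

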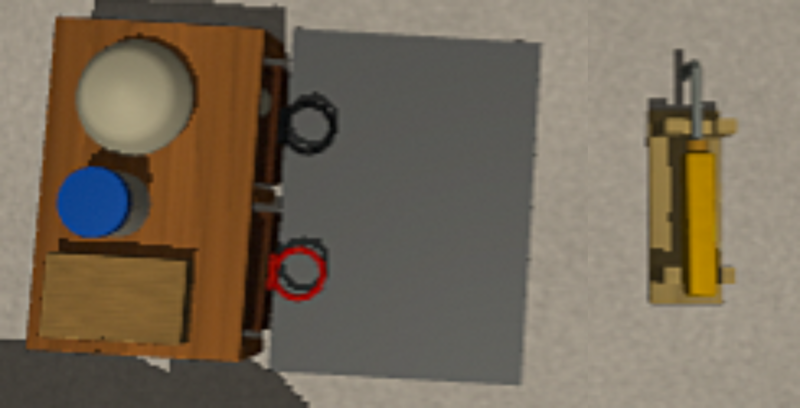

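```bash
sed -i 's/(18,120,60),(32,255,255)/(18,215,90),(30,255,255)/' m.py; cat >> h.py <<'E'
def go(x,y,z,yaw=None,base=None):
    """shift in tool axes (cm) and roll to world target; yaw = world yaw of tool x"""
    p,M,o=tool()
    d=M.T@(np.array([x,y,z])-p)*100
    w=np.arctan2(M[1,0],M[0,0]);roll=0 if yaw is None else -((yaw-w+np.pi)%(2*np.pi)-np.pi)
    print('shift',d.round(2),'roll',round(roll,3),'now',p.round(4),'yaw',round(w,4))
E
python3 - <<'E'
from m import *
N={'top':(420,232),'scene':(197,283)}
for ns in(('top','scene'),('top',),('scene',)):print(ns,handle(F,N,names=ns,x0=(.525,-.315,0)))
for n in N:
    m=blob(F[n],(18,215,90),(30,255,255),N[n],rad=45);print(cv2.minAreaRect(cv2.findNonZero(m)))
g=cv2.cvtColor(F['top']['frame'],cv2.COLOR_BGR2HSV)
print(g[188:212:3,412:424,2])
go(.5,.25,.28,None)
E
```

```text
('top', 'scene') (array([ 0.5146, -0.3191, -0.0099]), array([-1.2215,  1.515 , -0.047 ,  0.7015,  1.4969, -0.2959]), {'top': 386.0, 'scene': 725.0})
('top',) (array([ 0.5142, -0.3184,  0.    ]), array([-1.4854,  1.6698, -0.2438]), {'top': 386.0})
('scene',) (array([ 0.525 , -0.3156,  0.0072]), array([ 6.0707,  3.1487, -0.7365]), {'scene': 725.0})
((419.4138488769531, 231.50294494628906), (47.21332550048828, 8.512184143066406), 88.02507019042969)
((194.9262237548828, 281.1885070800781), (57.488563537597656, 14.212093353271484), 39.80556869506836)
[[ 49  41  35  53  74  96 111 109 143 155 150 153]
 [ 55  55 143 177 123  89 108 111 147 164 162 161]
 [ 59  55 137 174 120  86 107 114 149 164 160 151]
 [ 63  64  74  84  64  83 114 115  83  62  62  53]
 [ 46  45  46  53  41  83 116 101  63  49  53  52]
 [153 154 156 169 111  74 115 108 147 170 151  81]
 [ 81  62  55  62  44  80 122 108  80  81  78  69]
 [ 61  60  54  75 112 135 150 154 142 118 130 142]]
shift [-40.5  -28.95  -3.49] roll 0 now [0.1974 0.6453 0.245 ] yaw 2.8448
```

```bash
python3 - <<'E'
s=open('m.py').read()
s=s.replace("s=least_squares(res,x0,x_scale=[.01,.01,.1]);return s.x,s.fun,","s=minimize(lambda p:np.sum(np.square(res(p))),x0,method='Nelder-Mead',options=dict(initial_simplex=np.array(x0)+np.vstack([np.zeros(3),np.diag([.02,.02,.1])]),xatol=1e-5,fatol=1e-5));return s.x,np.array(res(s.x)),")
s=s.replace("import least_squares","import least_squares,minimize")
open('m.py','w').write(s)
E
python3 - <<'E'
from m import *
N={'top':(420,232),'scene':(197,283)}
for ns in(('top','scene'),('top',),('scene',)):print(ns,handle(F,N,names=ns,x0=(.525,-.315,0)))
for a,b in ((418.1,186),(418.4,209)):print(atz(F['top'],a,b,.0585))
E
```

```text
('top', 'scene') (array([ 0.5142, -0.3193, -0.0194]), array([-1.1225,  1.6326,  0.1735,  0.4152,  1.4341, -0.2119]), {'top': 386.0, 'scene': 734.0})
('top',) (array([ 0.5186, -0.3226, -0.0109]), array([-0.0001, -0.    ,  0.0001]), {'top': 386.0})
('scene',) (array([ 0.5115, -0.3178, -0.0291]), array([ 0.    ,  0.0001, -0.0001]), {'scene': 734.0})
[ 0.6472 -0.3234  0.0585]
[ 0.5836 -0.3216  0.0585]
```

>>> {"op": "apply_moves", "data": {
  "moves": [
    [[-40.5,-29,-3.5],0.9],
    [[-40.5,-29,-3.5],0.9],
    [[-40.5,-29,-3.5],0.9],
    [[-40.5,-29,-3.5],0.9],
    [[-40.5,-29,-3.5],0.9],
    [[-40.5,-29,-3.5],0.9],
    [[-40.5,-29,-3.5],0.9],
    [[-40.5,-29,-3.5],0.9],
    [[-40.5,-29,-3.5],0.9],
    [[-40.5,-29,-3.5],0.9]
  ],
  "claw": 1
}}

```text
clock: 1.23
tcp_pos: [0.4506, 0.3136, 0.275]
orientation: [-1.769, -2.596, -0.001]
contact_force: [1.7, 1.4, 0.1]
grip_width: 0.0855
```

```bash
python3 -c "
from h import *
go(.513,-.3195,.20,-.015)
print(tool()[2]['joints'])"
```

```text
shift [-61.21 -17.34   7.46] roll 1.96 now [0.4506 0.3136 0.275 ] yaw 1.945
[-1.01046332  0.24444546  0.34698856  1.84420292 -0.09438935  1.06818135
 -0.25332817]
```

>>> {"op": "apply_moves", "data": {
  "moves": [
    [[-61,-17,4],1.96],
    [[-61,-17,4],1.96],
    [[-61,-17,4],1.96],
    [[-61,-17,4],1.96],
    [[-61,-17,4],1.96],
    [[-61,-17,4],1.96],
    [[-61,-17,4],1.96],
    [[-61,-17,4],1.96],
    [[-61,-17,4],1.96],
    [[-61,-17,4],1.96]
  ]
}}

```text
clock: 2.07
tcp_pos: [0.4921, -0.1003, 0.2486]
orientation: [-2.957, -1.061, -0.002]
contact_force: [1.2, 1.3, -0.8]
grip_width: 0.0852
```

```bash
python3 -c "
from h import *
go(.513,-.3195,.15,-.015)
print(tool()[2]['joints'])"
```

```text
shift [-12.34  18.24   9.85] roll 0.704 now [ 0.4921 -0.1003  0.2486] yaw 0.6891
[-0.5773731   0.22370323  0.76875842  1.99572956 -0.18663889  0.99063257
 -0.59998773]
```

>>> {"op": "apply_moves", "data": {
  "moves": [
    [[-12.3,18.2,9.8],0.7],
    [[-12.3,18.2,9.8],0.7],
    [[-12.3,18.2,9.8],0.7],
    [[-12.3,18.2,9.8],0.7],
    [[-12.3,18.2,9.8],0.7],
    [[-12.3,18.2,9.8],0.7],
    [[-12.3,18.2,9.8],0.7],
    [[-12.3,18.2,9.8],0.7],
    [[-12.3,18.2,9.8],0.7],
    [[-12.3,18.2,9.8],0.7]
  ]
}}

```text
clock: 2.9
tcp_pos: [0.515, -0.3156, 0.1506]
orientation: [-3.141, 0.004, -0.001]
contact_force: [0.2, -0.7, 0.4]
grip_width: 0.0858
```

```bash
python3 -c "
from h import *
go(.513,-.3195,.049,-.015)
print(tool()[2]['joints'])
a=grab('top')['frame'][150:300,340:480];b=grab('scene')['frame'][220:360,120:290]
b=cv2.resize(b,(170*4,140*4))[:560,:];a=cv2.resize(a,(0,0),fx=3.7,fy=3.7)
cv2.imwrite('pics/c2.png',cv2.resize(np.hstack([a[:555],b[:555]]),(800,370)))
"
```

```text
shift [-0.2   0.4  10.16] roll 0.012 now [ 0.515  -0.3156  0.1506] yaw -0.0028
[-0.13625908  0.59694897  0.81739524  1.85633404 -0.54077641  0.92511643
 -0.64056151]
```

View pics/c2.png

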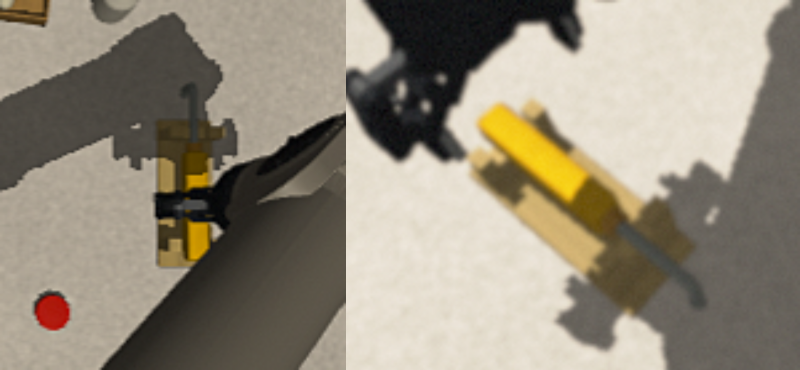

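>>> {"op": "apply_moves", "data": {
  "moves": [
    [[-0.2,0.4,3],0.012],
    [[-0.2,0.4,6],0.012],
    [[-0.2,0.4,8],0.012],
    [[-0.2,0.4,9.5],0.012],
    [[-0.2,0.4,10.2],0.012],
    [[-0.2,0.4,10.2],0.012],
    [[-0.2,0.4,10.2],0.012]
  ]
}}

```text
clock: 3.58
tcp_pos: [0.5128, -0.3211, 0.049]
orientation: [3.141, -0.026, 0.001]
contact_force: [-0.6, -0.5, 0.6]
grip_width: 0.0852
```

```bash
python3 -c "
from h import *
go(.513,-.3195,.049,-.015)
a=grab('top')['frame'][150:300,340:480];b=grab('scene')['frame'][220:360,120:290]
b=cv2.resize(b,(170*4,140*4))[:560,:];a=cv2.resize(a,(0,0),fx=3.7,fy=3.7)
cv2.imwrite('pics/c3.png',cv2.resize(np.hstack([a[:555],b[:555]]),(800,370)))
"
```

```text
shift [ 0.02 -0.16  0.  ] roll -0.002 now [ 0.5128 -0.3211  0.049 ] yaw -0.0168
```

View pics/c3.png

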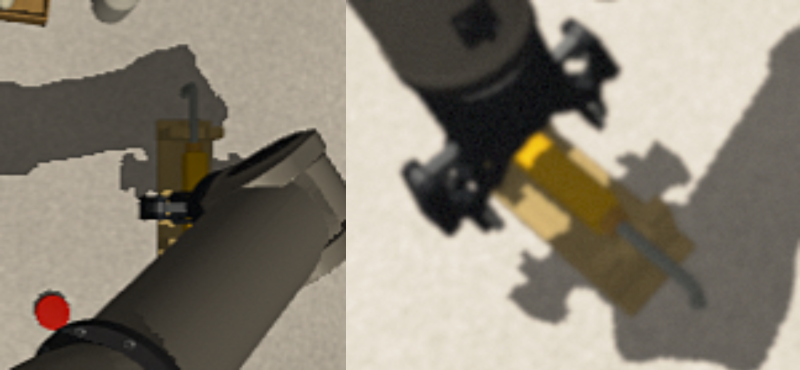

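>>> {"op": "apply_moves", "data": {
  "moves": [
    [[0,0,0],0],
    [[0,0,0],0],
    [[0,0,0],0],
    [[0,0,0],0],
    [[0,0,0],0],
    [[0,0,0],0],
    [[0,0,0],0],
    [[0,0,0],0]
  ],
  "claw": 0,
  "grip_force": 80
}}

```text
clock: 4.35
tcp_pos: [0.5124, -0.321, 0.0486]
orientation: [-3.141, 0.027, -0.001]
contact_force: [-0.1, 1.3, 5.7]
grip_width: 0.0228
```

>>> {"op": "apply_moves", "data": {
  "moves": [
    [[0,0,-1],0],
    [[0,0,-3],0],
    [[0,0,-6],0],
    [[0,0,-9],0],
    [[0,0,-11],0],
    [[0,0,-12],0],
    [[0,0,-12],0]
  ]
}}

```text
clock: 4.93
tcp_pos: [0.5131, -0.3217, 0.1704]
orientation: [3.14, -0.027, 0.005]
contact_force: [0.5, 0.1, -1.6]
grip_width: 0.0228
```

```bash
python3 -c "
from h import *
go(.475,-.02,.169,1.50)
print(tool()[2])
"
```

```text
shift [ -4.33 -30.1    0.08] roll -1.517 now [ 0.5131 -0.3217  0.1704] yaw -0.0173
{'clock': 4.9333, 'joints': array([-0.14521335,  0.57664518,  0.84435271,  1.84108826, -0.52261318,
        0.95774176, -0.65854284]), 'qvel': array([ 0.01365608,  0.03822755, -0.04254648,  0.03622609, -0.02369884,
       -0.03221849,  0.01868028]), 'tau': array([ -0.70972547, -49.43825841,  13.73904347, -22.96300471,
         0.17901615,   0.3788169 ,  -0.1576749 ]), 'tcp_pos': array([ 0.51306175, -0.3216669 ,  0.17037722]), 'orientation': array([ 3.14009486, -0.02719064,  0.00520719]), 'contact_force': array([ 0.54966851,  0.13029057, -1.56236481]), 'moment': array([-0.0190031 ,  0.01001616, -0.03174536]), 'grip_width': 0.02283183356100377}
```

>>> {"op": "apply_moves", "data": {
  "moves": [
    [[-0.4,-2,0],-0.1],
    [[-0.8,-5,0],-0.2],
    [[-1.2,-8,0],-0.3],
    [[-1.6,-11,0],-0.4],
    [[-2,-14,0],-0.5],
    [[-2.5,-17,0],-0.6],
    [[-3,-20,0],-0.7],
    [[-3.3,-22,0],-0.8],
    [[-3.5,-23.5,0],-0.9],
    [[-3.6,-24,0],-1.0]
  ]
}}

```text
clock: 5.77
tcp_pos: [0.4789, -0.0769, 0.1667]
orientation: [-2.761, -1.494, 0.004]
contact_force: [-0.1, -0.7, -1.2]
grip_width: 0.0233
```

>>> {"op": "apply_moves", "data": {
  "moves": [
    [[0,0,0],-0.1],
    [[0,0,0],-0.2],
    [[0,0,0],-0.3],
    [[0,0,0],-0.4],
    [[0,0,0],-0.5],
    [[0,0,0],-0.52],
    [[0,0,0],-0.52],
    [[0,0,0],-0.52]
  ]
}}

```text
clock: 6.43
tcp_pos: [0.4798, -0.0803, 0.1675]
orientation: [-2.298, -2.141, 0.002]
contact_force: [0.2, -0.3, -1.6]
grip_width: 0.0229
```

```bash
python3 - <<'E'
from m import *
p,M,o=tool();print(p,o['joints'],o['contact_force']);go(.475,.037,.10,1.5)
# mat edges subpixel: line fits of gray boundary in top view
cv2.imwrite('pics/top4.png',cv2.resize(F['top']['frame'][150:310,150:410],None,fx=3,fy=3))
x0=atz(F['top'],241,247,.025)[:2];print('ring',ring(F,{'top':(241,247),'scene':(332,136)},x0))
N={'top':proj(F['top'],p+[0,0,.005]),'scene':proj(F['scene'],p+[0,0,.005])};print(N)
E
```

```text
[ 0.4801 -0.0804  0.1678] [-0.4056  0.2919  0.5274  2.0993 -0.2031  0.7994  0.1761] [-0.0802 -0.8838 -0.7533]
shift [11.67 -1.32  6.78] roll 0.001 now [ 0.4801 -0.0804  0.1678] yaw 1.5009
ring (array([0.4825, 0.174 ]), [array([0.4853, 0.1712]), array([0.4798, 0.1771])], [116, 132])
{'top': array([333.6838, 249.7605]), 'scene': array([259.4857, 153.5269])}
```

View pics/top4.png

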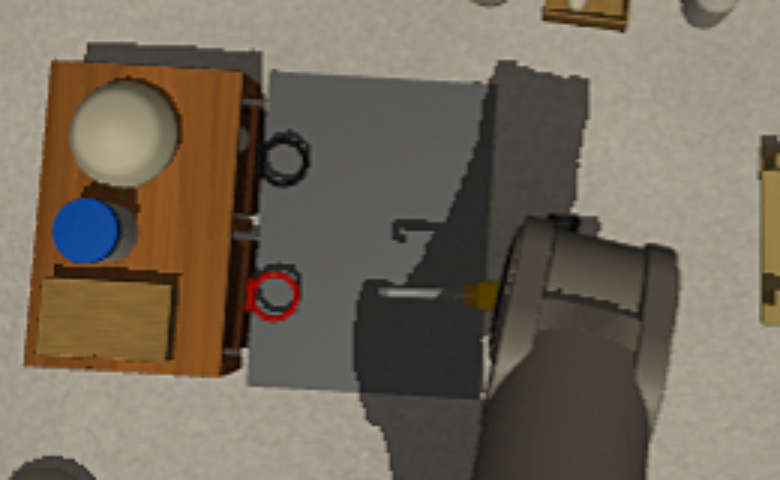

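>>> {"op": "apply_moves", "data": {
  "moves": [
    [[2,-0.2,1],0],
    [[5,-0.5,2.5],0],
    [[8,-0.8,5],0],
    [[10.5,-1.1,6.8],0],
    [[11.9,-1.3,7.8],0],
    [[11.9,-1.3,8.1],0],
    [[11.9,-1.3,8.1],0]
  ]
}}

```text
clock: 7.12
tcp_pos: [0.4752, 0.0392, 0.0867]
orientation: [-2.295, -2.146, 0.002]
contact_force: [0.0, -0.6, -2.5]
grip_width: 0.0229
```

```bash
cat > view.py <<'E'
from m import *
import sys
p,M,o=tool();print(p,o['contact_force']);go(.473,.0393,.0855,1.5)
g=p-.005*M[:,2];hx=M[:,0];q=lambda a,c:g+a*hx+[0,0,c]
G=[]
for n,(cu,cv) in (('top',(255,245)),('scene',(315,150))):
    a=F[n]['frame'][cv-30:cv+30,cu-40:cu+40];a=cv2.resize(a,None,fx=5,fy=5,interpolation=cv2.INTER_CUBIC)
    G.append(a)
    for k,P in (('prongtop',q(.135,0)),('tip',q(.1335,-.0455)),('rod60',q(.075,0))):
        print(n,k,(proj(F[n],P)-[cu-40,cv-30])*5+[400*(n=='scene'),0])
cv2.imwrite('pics/'+sys.argv[1],np.hstack(G))
E
python3 view.py v5.png
```

```text
[0.476  0.0377 0.0878] [-0.2665 -0.5006 -1.8262]
shift [ 0.14 -0.32  0.23] roll 0.001 now [0.476  0.0377 0.0878] yaw 1.5005
top prongtop [103.7635 169.1172]
top tip [121.479  167.4082]
top rod60 [217.9939 175.0035]
scene prongtop [691.3095 -14.0136]
scene tip [685.0751  57.8054]
scene rod60 [612.7941  50.0699]
```

View pics/v5.png

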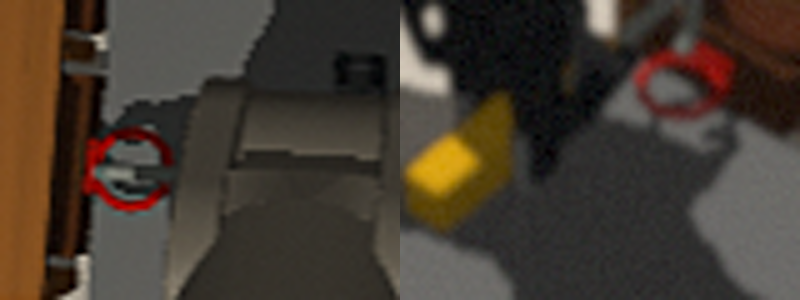

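>>> {"op": "apply_moves", "data": {
  "moves": [
    [[0,0,0.7],0],
    [[0,0,1.4],0],
    [[0,0,2.1],0],
    [[0,0,2.8],0],
    [[0,0,3.4],0],
    [[0,0,3.7],0],
    [[0,0,3.7],0],
    [[0,0,3.7],0]
  ]
}}

```text
clock: 7.88
tcp_pos: [0.4754, 0.0391, 0.05]
orientation: [-2.296, -2.144, 0.001]
contact_force: [0.2, -0.4, -1.7]
grip_width: 0.0229
```

```bash
python3 view.py v6.png
```

```text
[0.4757 0.0392 0.0504] [-0.0829 -0.0823 -0.6362]
shift [-0.01 -0.27 -3.51] roll 0.003 now [0.4757 0.0392 0.0504] yaw 1.5028
top prongtop [113.237  168.8175]
top tip [130.0339 167.1672]
top rod60 [223.7638 174.2549]
scene prongtop [688.3817  41.7966]
scene tip [682.4568 109.2765]
scene rod60 [612.6724 105.6475]
```

View pics/v6.png

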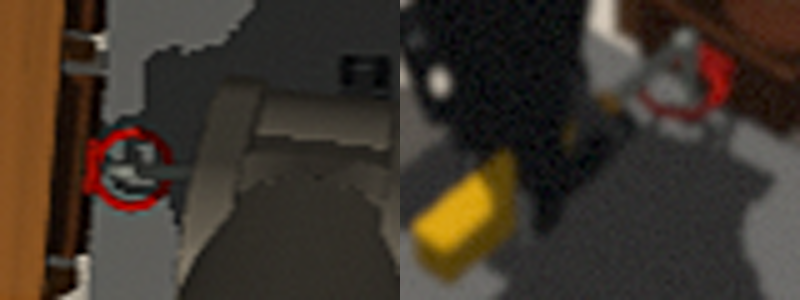

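>>> {"op": "apply_moves", "data": {
  "moves": [
    [[-0.5,0,0],0],
    [[-1,0,0],0],
    [[-1.5,0,0],0],
    [[-2.2,0,0],0],
    [[-3,0,0],0],
    [[-3.8,0,0],0],
    [[-4.6,0,0],0],
    [[-5.4,0,0],0],
    [[-6.2,0,0],0],
    [[-7,0,0],0]
  ]
}}

```text
clock: 8.82
tcp_pos: [0.4706, -0.0314, 0.0502]
orientation: [-2.296, -2.144, -0.0]
contact_force: [0.1, 2.4, -1.3]
grip_width: 0.0231
```

>>> {"op": "apply_moves", "data": {
  "moves": [
    [[-0.8,0,0],0],
    [[-1.6,0,0],0],
    [[-2.4,0,0],0],
    [[-3.2,0,0],0],
    [[-4,0,0],0],
    [[-4.8,0,0],0],
    [[-5.6,0,0],0],
    [[-6.4,0,0],0],
    [[-7.2,0,0],0],
    [[-8,0,0],0]
  ]
}}

```text
clock: 9.65
tcp_pos: [0.4651, -0.1112, 0.0502]
orientation: [-2.296, -2.144, 0.0]
contact_force: [-0.0, 4.1, -1.4]
grip_width: 0.0226
```

>>> {"op": "apply_moves", "data": {
  "moves": [
    [[-0.8,0,0],0],
    [[-1.6,0,0],0],
    [[-2.3,0,0],0],
    [[-2.9,0,0],0],
    [[-3.4,0,0],0],
    [[-3.7,0,0],0],
    [[-3.9,0,0],0],
    [[-4,0,0],0],
    [[-4,0,0],0],
    [[-4,0,0],0]
  ]
}}

```text
clock: 10.48
tcp_pos: [0.4626, -0.1504, 0.0502]
orientation: [2.295, 2.145, -0.0]
contact_force: [0.0, 1.7, -1.0]
grip_width: 0.0229
```

```bash
python3 - <<'E'
from m import *
p,M,o=tool();print(p,o['contact_force'],o['joints'])
a=cv2.resize(F['top']['frame'][155:295,150:350],(400,280));b=cv2.resize(F['scene']['frame'][85:225,230:430],(400,280))
cv2.imwrite('pics/v7.png',np.hstack([a,b]))
E
```

```text
[ 0.4626 -0.1504  0.0502] [-1.1889  1.2257 -1.1135] [-0.1057  0.4929  0.3604  2.1647 -0.3326  0.5354  0.4358]
```

View pics/v7.png

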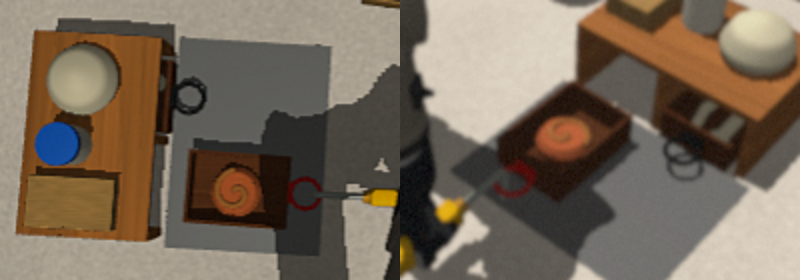

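>>> {"op": "apply_moves", "data": {
  "moves": [
    [[0.3,0,0],0],
    [[0.6,0,0],0],
    [[0.9,0,0],0],
    [[1.2,0,0],0],
    [[1.2,0,0],0],
    [[1.2,0,0],0]
  ]
}}

```text
clock: 11.08
tcp_pos: [0.4635, -0.1381, 0.0502]
orientation: [2.295, 2.145, -0.0]
contact_force: [-0.1, 0.2, -1.7]
grip_width: 0.0229
```

>>> {"op": "apply_moves", "data": {
  "moves": [
    [[0,0,-0.5],0],
    [[0,0,-1],0],
    [[0,0,-1.6],0],
    [[0,0,-2.4],0],
    [[0,0,-3.4],0],
    [[0,0,-5],0],
    [[0,0,-7],0],
    [[0,0,-9],0],
    [[0,0,-11],0],
    [[0,0,-12],0]
  ]
}}

```text
clock: 11.92
tcp_pos: [0.4643, -0.1388, 0.1731]
orientation: [2.294, 2.142, 0.004]
contact_force: [1.5, 1.1, -1.6]
grip_width: 0.0229
```

```bash
python3 - <<'E'
from m import *
p,M,o=tool();print(p,o['contact_force'],o['joints']);go(.5129,-.3212,.1704,-.0168)
a=cv2.resize(F['top']['frame'][155:295,150:350],(400,280));b=cv2.resize(F['scene']['frame'][85:225,230:430],(400,280))
cv2.imwrite('pics/v8.png',np.hstack([a,b]))
E
```

```text
[ 0.4646 -0.1386  0.1723] [ 0.1641  0.5127 -1.5622] [-0.2494  0.2734  0.4851  2.1009 -0.1777  0.8011  0.2761]
shift [-17.89   6.05   0.2 ] roll 1.52 now [ 0.4646 -0.1386  0.1723] yaw 1.5028
```

View pics/v8.png

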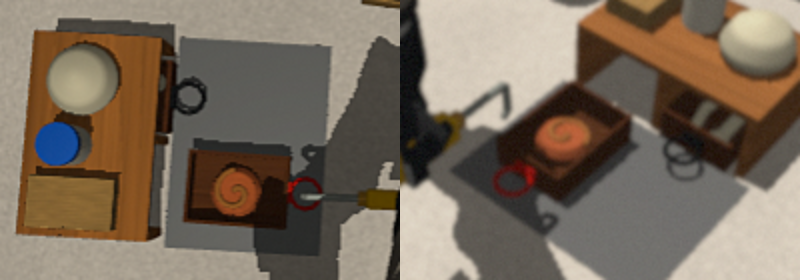

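>>> {"op": "apply_moves", "data": {
  "moves": [
    [[-1,0.4,0],0.1],
    [[-3,1,0],0.2],
    [[-5,1.7,0],0.3],
    [[-7,2.4,0],0.4],
    [[-9,3,0],0.5],
    [[-11,3.7,0],0.6],
    [[-13,4.4,0],0.7],
    [[-15,5.1,0],0.8],
    [[-17,5.8,0],0.9],
    [[-17.9,6,0],1.0]
  ]
}}

```text
clock: 12.85
tcp_pos: [0.5108, -0.3236, 0.1691]
orientation: [3.044, 0.771, -0.002]
contact_force: [0.8, -0.2, -2.4]
grip_width: 0.0231
```

>>> {"op": "apply_moves", "data": {
  "moves": [
    [[0,0,0],0.1],
    [[0,0,0],0.2],
    [[0,0,0],0.3],
    [[0,0,0],0.4],
    [[0,0,0],0.5],
    [[0,0,0],0.52],
    [[0,0,0],0.52],
    [[0,0,0],0.52],
    [[0,0,0],0.52]
  ]
}}

```text
clock: 13.6
tcp_pos: [0.5109, -0.3209, 0.1699]
orientation: [-3.141, 0.024, 0.001]
contact_force: [-1.2, 0.2, -1.3]
grip_width: 0.0228
```

```bash
python3 - <<'E'
from h import *
go(.5129,-.3212,.0490,-.0168); print(tool()[2]['joints'])
E
```

```text
shift [ 0.2   0.03 12.09] roll 0.002 now [ 0.5109 -0.3209  0.1699] yaw -0.0152
[-0.14690852  0.57671175  0.8467156   1.84385121 -0.52192368  0.96003665
 -0.65541921]
```

>>> {"op": "apply_moves", "data": {
  "moves": [
    [[0.2,0,2],0],
    [[0.2,0,4.5],0],
    [[0.2,0,7],0],
    [[0.2,0,9],0],
    [[0.2,0,10.3],0],
    [[0.2,0,11.2],0],
    [[0.2,0,11.8],0],
    [[0.2,0,12.1],0],
    [[0.2,0,12.1],0],
    [[0.2,0,12.1],0]
  ]
}}

```text
clock: 14.43
tcp_pos: [0.5136, -0.3215, 0.05]
orientation: [3.141, -0.027, 0.002]
contact_force: [0.1, 0.7, -1.3]
grip_width: 0.0231
```

>>> {"op": "apply_moves", "data": {
  "moves": [
    [[0,0,0.1],0],
    [[0,0,0.1],0],
    [[0,0,0.1],0],
    [[0,0,0.1],0]
  ]
}}

```text
clock: 14.77
tcp_pos: [0.5133, -0.3211, 0.0486]
orientation: [3.141, -0.027, 0.001]
contact_force: [0.2, 0.1, 1.2]
grip_width: 0.0234
```

>>> {"op": "apply_moves", "data": {
  "moves": [
    [[0,0,0],0],
    [[0,0,0],0],
    [[0,0,0],0],
    [[0,0,0],0],
    [[0,0,0],0],
    [[0,0,0],0],
    [[0,0,0],0],
    [[0,0,0],0]
  ],
  "claw": 1
}}

```text
clock: 15.43
tcp_pos: [0.5131, -0.321, 0.0482]
orientation: [-3.141, 0.027, 0.0]
contact_force: [0.5, 0.1, -0.3]
grip_width: 0.0854
```

>>> {"op": "apply_moves", "data": {
  "moves": [
    [[0,0,-1],0],
    [[0,0,-3],0],
    [[0,0,-6],0],
    [[0,0,-10],0],
    [[0,0,-14],0],
    [[0,-4,-16],0],
    [[0,-8,-18],0],
    [[0,-12,-18],0],
    [[0,-16,-18],0],
    [[0,-20,-18],0]
  ]
}}

```text
clock: 16.27
tcp_pos: [0.5163, -0.1201, 0.2294]
orientation: [-3.141, 0.029, -0.003]
contact_force: [1.5, 0.3, -0.3]
grip_width: 0.0847
```

>>> {"op": "apply_moves", "data": {
  "moves": [
    [[0,-4,0],0],
    [[0,-8,0],0],
    [[0,-12,0],0],
    [[0,-16,0],0],
    [[0,-20,0],0],
    [[0,-20,0],0],
    [[0,-20,0],0],
    [[0,-20,0],0]
  ]
}}

```text
clock: 16.93
tcp_pos: [0.5198, 0.0777, 0.2286]
orientation: [3.141, -0.027, 0.0]
contact_force: [-0.5, -0.9, 0.2]
grip_width: 0.0854
```

```bash
python3 - <<'E'
from m import *
p,M,o=tool();print(p,o['contact_force'],o['clock'])
N={'top':(420,232),'scene':(197,283)}
for ns in(('top',),('scene',)):
  try: print(ns,handle(F,N,names=ns,x0=(.525,-.315,0)))
  except Exception as e: print(e)
a=cv2.resize(F['top']['frame'][80:290,140:460],(400,262));b=cv2.resize(F['scene']['frame'][80:360,120:440],(400,350))[:]
c=np.zeros((350,400,3),np.uint8);c[:262]=a
cv2.imwrite('pics/v9.png',np.hstack([c,b]))
E
```

```text
[0.5199 0.0764 0.2286] [-0.0722 -0.817   0.5228] 17.0333
('top',) (array([ 0.5198, -0.3249, -0.0002]), array([0.    , 0.    , 0.0001]), {'top': 383.0})
('scene',) (array([ 0.5127, -0.32  , -0.0095]), array([ 0.0001,  0.    , -0.0001]), {'scene': 742.0})
```

View pics/v9.png

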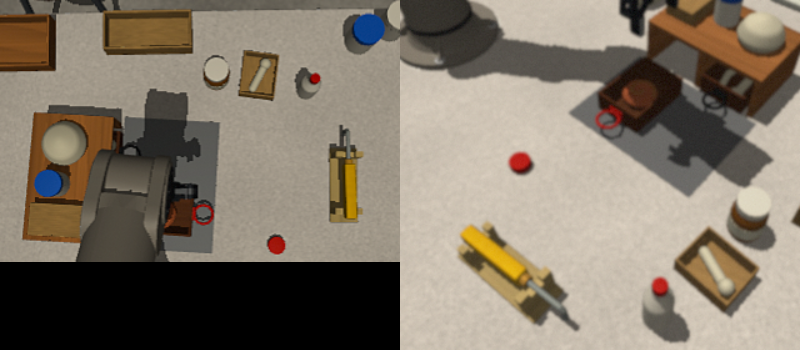

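```bash
python3 -c "
from h import *
print(r.hand_in())"
```

```text
the job is handed in; nothing more can be done
None
```

The job is done and handed in at about 17 s. The red-ringed tray is out on the mat with the fossil in it, and the hook is back in its rest.

**What I did:** I gripped the hook by its handle and lowered the prong into the red ring. I then pulled the tray out about 18 cm, with only a few newtons of pull. To unhook, I eased the prong 12 mm back off the bar and lifted it clear, laid the hook in its rest, and moved the arm away.

**Last checks:**
- **Tray:** The pictures after unhooking and at the end show it out of the rack. By eye, the whole box is on the mat with roughly 20–35 mm or more to spare on each side. I did not compute its final pose.
- **Hook:** It lies in both saddles within about 2–3 mm and 0.02 rad of where it started.
- **Everything else:** The black-ringed tray, lid, jar, glue and bone box look unmoved. The arm hid part of the black-ringed tray in the last top picture, but the other camera showed it in place.
- **Disagreements:** The two cameras differed by 5–7 mm on the handle and ring positions, more than the stated 2 mm calibration. I used averages and confirmed the catch in close-up pictures.
- **Pictures:** I viewed 11, one over the budget of 10.

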